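# Index the serving turntable of a flatbread stall

### The arm

A 6-joint arm with a two-finger parallel gripper is mounted at the origin on the work surface. World frame = base frame: x ahead of the robot, y to its left, z up, the work surface at z = 0. Lengths are in mm, angles in degrees, forces in N, time in s.
With the tool pointing down it reaches from about 425 to 925 mm from the base axis. Payload 12.5 kg.
Tool frame: the origin (TCP) lies between the finger pads; the fingertips stand 11 mm ahead of it and the grasp point (between the pads) lies 8 mm behind it; z points along the fingers, y is the direction in which the jaws open and shut (so a half turn about z gives the same grasp; the last joint's range is limited). The gripper opens to 85 mm and grips with 20 to 120 N. Pads are 22 mm wide; open, the fingers measure 114 mm over their backs; the gripper's body (76 mm by 85 mm) begins 54 mm behind the grasp point. The pads swing forward as they close: fully open they stand 13 mm farther back than shut.
Start: joints at [64.423, 28.126, 89.318, -0, 62.55, -6.05], TCP at [208.884, 589.077, 242.327] pointing down, gripper open.
Joint ranges: [-177.58, 177.58], [-47.91, 125.51], [2.72, 160], [-65.01, 245.01], [3.68, 167.84], [-153.87, 153.87]. Speed limits (degrees/s): [127.2, 127.2, 159.86, 180, 180, 180].

### API

Orientations are given as a 3x3 rotation matrix whose columns are the frame's x, y, z axes.
In Python, from workcell import bot, get_image, camera_model gives the robot as it stands.
- The arm moves only by the tool move_arm, never from a script. Its argument "plan" is a list of rows, each an object of numbers: "tx", "ty", "tz": the shift along the tool's x, y, z scaled (see below); "ax", "ay", "az": the turn, a rotation vector about the tool's x, y, z scaled (see below). A call has 1 to 10 rows; each row shifts and turns the pose as measured when the row begins, along the tool's axes as they then stand; what a row does not reach is not made up. The controller multiplies each number of a shift by 0.12 m and each number of a turn by 180 degrees. A row lasts 1/10 s, in which the tool goes at most 50 mm and 8.59 degrees, less where a joint would pass 70% of its speed; a pose out of reach is approached as far as the arm can. A call with a number of a shift or a turn outside -1 to 1 is refused whole. A call with a gripper value outside its range is refused whole. "jaw" is the opening, from -1 (shut) to 1 (fully open), so that 0 is half open, set as the call begins (left out, the last holds). The fingers move at their own pace and stop on an object; "force" is the grip in N (left out, the last holds). Time passes only in rows, so rows that do not move let the fingers close. It gives the time, the measured TCP pose, the force and the opening at its end, in the units of the state.
- bot.sense(): the state, without advancing time (a new reading comes with each control period).
- get_image(name): name is "scene" or "top" or "wrist"; returns the picture (384x512x3 uint8, red, green, blue); there is no depth.
- camera_model(name): a dict with "fovy" (degrees; the focal length in pixels is half the picture's height over the tangent of half this angle, whatever the lens; pixels are square), "cx", "cy" (the principal point, pixels), "k1" (the pictures are not rectified: a ray, as slopes to the right and down, at radius r is drawn at 1 + k1 r^2 times it, then the intrinsics apply), "cam_to_world" (4x4, takes a point from camera to world coordinates). Camera axes: x right, y down, z forward; pixel columns grow to the right and rows downward; lengths in mm; the calibration is good to about 2 mm. A picture is of the moment at which its call begins: read the wrist's pose just before it. camera_model takes no time and is no camera call; for the wrist camera it gives the pose at the moment of the call.
- bot.sign_off(): hands the job in, once; it reports no verdict.
The state is a dict: "clock": time; "joint_positions": joint angles; "joint_vel": joint speeds; "effort": joint torques, N m; "tool_pos": TCP position; "eef_rot": TCP orientation; "contact_force": force on the tool from outside, world axes, zero at the start; "torque": the same for the moment, N m; "finger_gap": finger opening in mm.
Only numpy, scipy, OpenCV 4.12 (cv2) and the standard library are available. Lean on these libraries where they do the work, as an engineer would, in place of code of your own. Each camera call takes 0.05 s, during which the arm holds its last target.

### The job

Pull up the turntable's spring plunger, turn the disc so that the plate with the domed cover comes to the customers' side, and let the plunger snap fully home in the stop hole there, which you have to find by feel. Do not force the disc against the locked pin, keep everything on the disc standing on it, leave the things around it alone, and let go of the knob at the end.

Things in the scene. Friction and masses are not known exactly. Their poses are not given: they have to be found in the camera images.
- axis (a point): on the turntable's vertical axis, at the upper face of the disc (60 mm above the table; aluminium, 312 mm across). Fixed to the grey pedestal, does not turn with the disc: its x axis points to the customers' side, where a dark steel tongue sticks out; z up. On the disc are three steel plates (96 mm across, 8 mm rims, centres 98 mm from the axis), at the start on the customers' side and 60 degrees to its left and right.
- serve (a point): the serving place: fixed point above the pedestal, 98 mm from the axis on the customers' side (axis frame +x, by the steel tongue), at plate height
- stage (a joint): disc angle in rad, 0 at the start (locked in a hole), grows anticlockwise seen from above, limits -1.5 and 1.5. Turns stiffly (about 2 N at the knob, 4 N with the pin riding on the ring), stays where left. One further stop hole each way, 52 to 68 degrees (0.91 to 1.19 rad) from 0: set by hand, hidden under the disc, its exact place must be felt.
- plunger (a joint): lift of the spring plunger in m: 0 = pin home in a hole (locked), about 0.010 = pin tip riding on the hidden ring between holes, 0.018 = drawn out to its stop. Pull: 5 N at 0, 9 N at the stop. Round-ended pin 8 mm thick, holes 11 mm wide; let go between holes it rides on the ring and snaps home by itself when a hole comes under it.
- knob (a point): centre of the plunger's black pull knob: upright cylinder 26 mm across, 30 mm tall, with a 32 mm wide cap from 13 to 18 mm above this point. Carried on the disc 135 mm from the axis, at the start opposite the customers' side; 108 mm above the table when home; rises with the plunger. Below it a 12 mm stem and a 24 mm wide bush, top 82 mm above the table.
- pin: the plunger's steel pin below the knob, hidden in the disc; origin at its round tip, 74 mm below the knob's centre
- cover_mid (a point): middle of the domed steel food cover (76 mm across, 66 mm tall to its small ball on top; this point is 23 mm above its foot), standing on the left or the right plate
- tin_mid (a point): middle of the flat-topped steel tin (72 mm across, 56 mm tall; this point is 28 mm above its foot), standing on the other of those plates
- salt: small white salt bowl, 48 mm across, 22 mm tall, loose on the disc between the axis and the knob; origin under its centre
- roller: wooden rolling pin, 240 mm long, 42 mm thick, lying, beside the turntable; origin under its centre
- oil: amber glass oil bottle, 170 mm tall, 64 mm across, beside the turntable; origin under its centre
- flour: aluminium flour tin, 110 mm tall, 90 mm across, beside the turntable; origin under its centre
- bowl: steel bowl, 140 mm across, 50 mm tall, beside the turntable; origin under its centre
- mug: white mug, 74 mm across, 80 mm tall, beside the turntable; origin under its centre
There are look-alikes about, which are no part of the job. What is shaped like the part that bears cover_mid but orange or purple is not meant.

How it is judged:
By the outcome, as a careful person would: the job done as asked, in the order asked, and still so for the second after the job is handed in, with the robot touching nothing.
It also fails if it takes over 51 s, if anything falls off the work surface, if the arm or the gripper's body presses on something with over 40 N, if the wrist force passes 120 N, or if a joint passes its speed limit or range.

## Working session

There is one attempt and no reset: what is moved stays moved. The work goes in short steps, Python scripts to look and compute and a tool call to move; the robot and the scene stay as the last step left them, time stands still between calls to the robot, and variables do not carry over. Pictures are saved under pics/ and viewed, and the job is handed in when it is done.

Besides the shell and the picture viewer there is one more tool, called after "Emit:" as a command line: name --argument value ..., lists and objects as JSON in quotes. move_arm: Moves the arm, as the interface text tells. Shifts and turns lie within -1 to 1; 1 stands for 0.12 m of shift or 180 degrees of turn. Its arguments: {"type":"object","properties":{"plan":{"type":"array"},"jaw":{"type":"number"},"force":{"type":"number"}},"required":["plan"]}

```bash
ls; mkdir -p pics; python3 - <<'E'
from workcell import bot,get_image,camera_model
import cv2
s=bot.sense();print(s)
for n in("scene","top"):
    cv2.imwrite(f"pics/{n}0.png",cv2.cvtColor(get_image(n),cv2.COLOR_RGB2BGR));print(n,camera_model(n))
E
```

```text
pics
{'clock': 0.0, 'joint_positions': array([ 6.44224324e+01,  2.81634809e+01,  8.93501407e+01, -2.26544687e-03,
        6.25470958e+01, -6.04815954e+00]), 'joint_vel': array([-0.05927359, -0.02382237, -0.00288715,  0.03558047, -0.05773578,
        0.02531468]), 'effort': array([-2.10434162e-03, -6.18457389e+01, -2.61583740e+01, -2.65638364e-04,
        4.11377259e-03, -6.86583189e-05]), 'tool_pos': array([208.80570839, 588.87029279, 241.73485794]), 'eef_rot': array([[-9.42476118e-01,  3.34273219e-01, -4.25866396e-04],
       [ 3.34273482e-01,  9.42475621e-01, -9.71015668e-04],
       [ 7.67841629e-05, -1.05751492e-03, -9.99999438e-01]]), 'contact_force': array([-0.10696478, -0.68193817, -0.04405752]), 'torque': array([ 0.06366502, -0.01050771,  0.03060485]), 'finger_gap': 85.44551222163722}
scene {'fovy': 42.33246930522576, 'cx': 255.43018204232055, 'cy': 191.89142486220578, 'k1': -0.20509058270024014, 'cam_to_world': array([[-2.66454521e-01,  7.86260524e-01, -5.57491145e-01,
         1.45669682e+03],
       [ 9.63766987e-01,  2.24818219e-01, -1.43561706e-01,
         2.71293017e+02],
       [ 1.24572638e-02, -5.75544227e-01, -8.17675767e-01,
         1.49244726e+03],
       [ 0.00000000e+00,  0.00000000e+00,  0.00000000e+00,
         1.00000000e+00]])}
top {'fovy': 56.439321885212735, 'cx': 258.3647784502479, 'cy': 189.12870146289515, 'k1': -0.024037255495417926, 'cam_to_world': array([[-8.57741515e-02, -9.74288596e-01,  2.08337531e-01,
         2.90714271e+02],
       [-9.96295067e-01,  8.51858740e-02, -1.18113066e-02,
         3.22811732e+01],
       [-6.23979333e-03, -2.08578759e-01, -9.77985668e-01,
         1.21090250e+03],
       [ 0.00000000e+00,  0.00000000e+00,  0.00000000e+00,
         1.00000000e+00]])}
```

View pics/scene0.png

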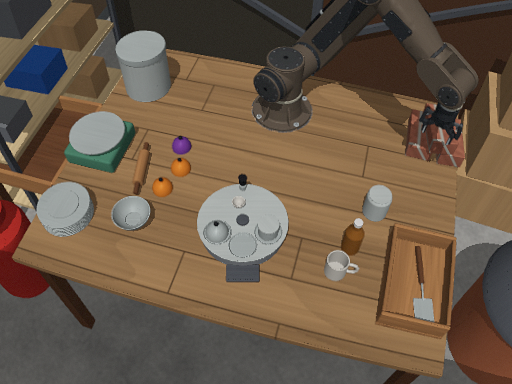

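View pics/top0.png

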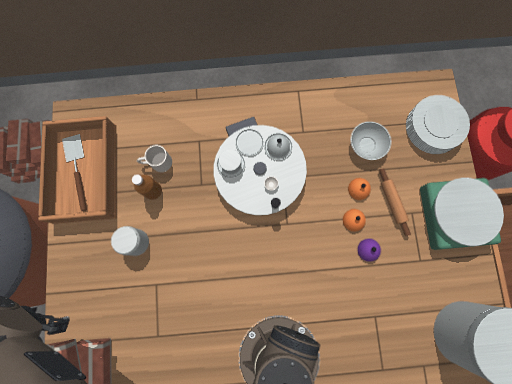

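```bash
cat > h.py <<'E'
import numpy as np,cv2
from workcell import bot,get_image,camera_model
def mats(m):
    f=192/np.tan(np.radians(m["fovy"]/2))
    return np.array([[f,0,m["cx"]],[0,f,m["cy"]],[0,0,1]]),np.array([m["k1"],0,0,0,0.])
def ray(m,p):
    K,d=mats(m); u=cv2.undistortPoints(np.array(p,float).reshape(-1,1,2),K,d).reshape(-1,2)
    T=m["cam_to_world"]; D=np.c_[u,np.ones(len(u))]@T[:3,:3].T
    return T[:3,3],D
def onz(m,p,z):
    o,D=ray(m,p); return o+D*((z-o[2])/D[:,2])[:,None]
def proj(m,P):
    K,d=mats(m);T=np.linalg.inv(m["cam_to_world"])
    return cv2.projectPoints(np.array(P,float).reshape(-1,1,3),cv2.Rodrigues(T[:3,:3])[0],T[:3,3],K,d)[0].reshape(-1,2)
E
python3 - <<'E'
import cv2
a=cv2.imread("pics/top0.png")[100:230,190:330];b=cv2.imread("pics/scene0.png")[165:290,175:310]
cv2.imwrite("pics/topz.png",cv2.resize(a,None,fx=4.5,fy=4.5,interpolation=2))
cv2.imwrite("pics/scz.png",cv2.resize(b,None,fx=4.5,fy=4.5,interpolation=2))
E
```

```text
(no output)
```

View pics/topz.png

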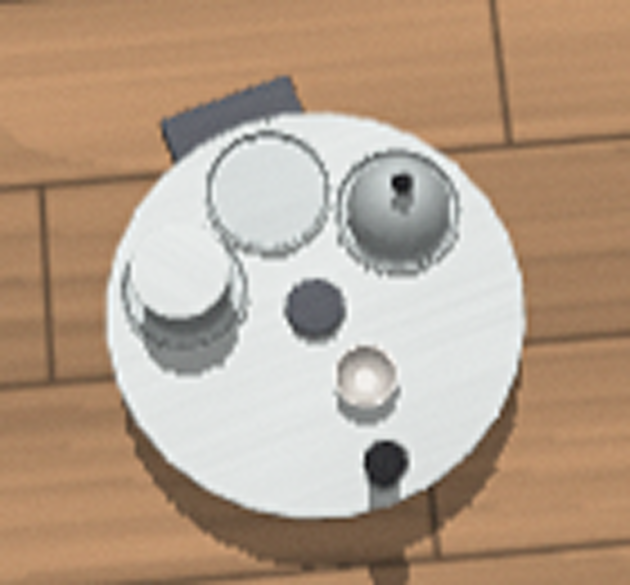

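View pics/scz.png

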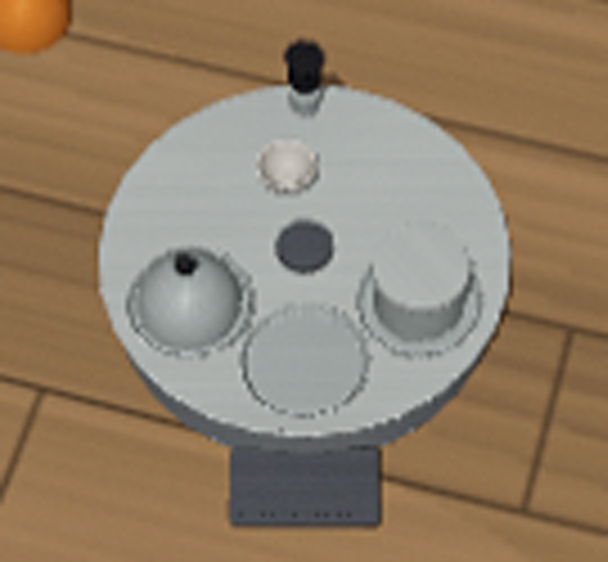

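```bash
python3 - <<'E'
from h import *
for n in("top","scene"):
    m=camera_model(n); im=cv2.imread(f"pics/{n}0.png")
    g=cv2.cvtColor(im,cv2.COLOR_BGR2HSV); x0,y0,x1,y1=(205,115,315,228) if n=="top" else (190,180,295,275)
    sub=g[y0:y1,x0:x1]
    mk=((sub[...,1]<45)&(sub[...,2]>120)).astype('u1')*255
    mk=cv2.morphologyEx(mk,cv2.MORPH_OPEN,np.ones((3,3)))
    c=max(cv2.findContours(mk,0,1)[0],key=cv2.contourArea)
    h=cv2.convexHull(c).reshape(-1,2)+[x0,y0]
    P=onz(m,h,60)[:,:2]
    A=np.c_[2*P,np.ones(len(P))];s=np.linalg.lstsq(A,(P**2).sum(1),rcond=None)[0]
    r=np.sqrt(s[2]+s[0]**2+s[1]**2);print(n,"disc",s[:2],r,np.abs(np.hypot(*(P-s[:2]).T)-r).max())
    blk=((g[...,2]<50)).astype('u1')
    sub=blk[y0-12:y1,x0:x1]
    N,L,st,ce=cv2.connectedComponentsWithStats(sub)
    for i in range(1,N):
        if st[i,4]>10: p=ce[i]+[x0,y0-12];print("black",p,st[i],onz(m,[p],126)[0],onz(m,[p],108)[0])
# hand-read pixels
Z=lambda L,x,y:[(a/4.5-.4+x,b/4.5-.4+y) for a,b in L]
m=camera_model("top");p=Z([(316,310),(385,460),(367,375),(268,190),(401,183),(163,122),(290,77)],190,100)
for q,z,l in zip(p,[62,126,80,68,132,30,30],"hub knobtop salt plate ball tl tr".split()):print(l,onz(m,[q],z)[0])
m=camera_model("scene");p=Z([(305,246),(305,52),(288,163),(305,362),(185,263),(231,524),(381,523)],175,165)
for q,z,l in zip(p,[62,126,80,68,132,30,30],"hub knobtop salt plate ball tl tr".split()):print(l,onz(m,[q],z)[0])
E
```

```text
top disc [606.40278109   8.67434141] 155.5838326270861 1.7082105496678537
black [278.81818182 140.18181818] [72 36  4  4 11] [675.41373155 -59.62065222 126.        ] [681.79641598 -61.14542781 108.        ]
black [274.59259259 203.66666667] [66 96  9  9 27] [471.96798567 -26.58709433 126.        ] [474.97522997 -27.56379852 108.        ]
scene disc [606.8984545    8.36450134] 155.50182677167527 1.4940446971433516
black [242.20833333 179.59722222] [49  7  8 11 72] [487.82483252 -25.95957437 126.        ] [475.06203057 -29.87523714 108.        ]
black [215.66666667 223.46666667] [24 54  5  4 15] [680.50062477 -58.84100433 126.        ] [670.27591147 -63.18980912 108.        ]
hub [604.94204232   7.56055975  62.        ]
knobtop [477.54436863 -28.85945298 126.        ]
salt [548.48378625 -24.46763136  80.        ]
plate [698.95919806  35.37935718  68.        ]
ball [673.03320001 -58.74581711 132.        ]
tl [775.47103223 112.61948771  30.        ]
tr [804.10854081  10.78971099  30.        ]
hub [603.22404626   7.81278086  62.        ]
knobtop [473.49245766 -29.55509446 126.        ]
salt [545.8078904  -22.34410969  80.        ]
plate [702.31359726  36.81117593  68.        ]
ball [682.35444276 -57.74599325 132.        ]
tl [824.12778848  16.74436942  30.        ]
tr [793.93977674 119.78850566  30.        ]
```

```bash
cat >> h.py <<'E'
from scipy.spatial.transform import Rotation as R
def Rd(yaw):  # tool down, y axis at world yaw (deg)
    a=np.radians(yaw);y=np.array([np.cos(a),np.sin(a),0]);z=np.array([0,0,-1.]);return np.c_[np.cross(y,z),y,z]
def plan(way,p=None,r=None):
    s=bot.sense(); p=s["tool_pos"] if p is None else p; r=s["eef_rot"] if r is None else r
    for (q,yaw) in way:
        q=np.array(q,float);t=Rd(yaw);d=r.T@(q-p)/120;w=R.from_matrix(r.T@t).as_rotvec()/np.pi
        print("{"+",".join(f'"{k}":{v:.3f}' for k,v in zip("tx ty tz ax ay az".split(),[*d,*w]) if abs(v)>=.0005)+"}, # mm %.0f deg %.1f"%(np.linalg.norm(d)*120,np.linalg.norm(w)*180))
        p,r=q,t
def st():
    s=bot.sense();r=s["eef_rot"];print("t %.2f"%s["clock"],"p",s["tool_pos"].round(1),"yaw %.1f"%np.degrees(np.arctan2(r[1,1],r[0,1])),"F",s["contact_force"].round(1),"gap %.1f"%s["finger_gap"],"q",s["joint_positions"].round(0));return s
E
cat > p1.py <<'E'
from h import *
A=np.array([209,589]);V=np.array([460,300]);B=np.array([476.5,-29.3])
w=[]
for i in range(1,18):
    u=i/18*2
    c=A+(V-A)*u if u<1 else V+(B-V)*(u-1)
    w.append(((*c,242),70.5-i*8.4))
w.append(((*B,200),-73.7))
plan(w)
E
python3 p1.py
```

```text
{"tx":-0.310,"ty":-0.173,"tz":-0.002,"az":0.047}, # mm 43 deg 8.4
{"tx":-0.331,"ty":-0.128,"az":0.047}, # mm 43 deg 8.4
{"tx":-0.346,"ty":-0.078,"az":0.047}, # mm 43 deg 8.4
{"tx":-0.353,"ty":-0.027,"az":0.047}, # mm 43 deg 8.4
{"tx":-0.354,"ty":0.025,"az":0.047}, # mm 43 deg 8.4
{"tx":-0.346,"ty":0.077,"az":0.047}, # mm 43 deg 8.4
{"tx":-0.331,"ty":0.126,"az":0.047}, # mm 43 deg 8.4
{"tx":-0.309,"ty":0.173,"az":0.047}, # mm 43 deg 8.4
{"tx":-0.281,"ty":0.217,"az":0.047}, # mm 43 deg 8.4
{"tx":-0.302,"ty":0.042,"az":0.047}, # mm 37 deg 8.4
{"tx":-0.293,"ty":0.086,"az":0.047}, # mm 37 deg 8.4
{"tx":-0.277,"ty":0.128,"az":0.047}, # mm 37 deg 8.4
{"tx":-0.256,"ty":0.167,"az":0.047}, # mm 37 deg 8.4
{"tx":-0.228,"ty":0.203,"az":0.047}, # mm 37 deg 8.4
{"tx":-0.196,"ty":0.234,"az":0.047}, # mm 37 deg 8.4
{"tx":-0.160,"ty":0.260,"az":0.047}, # mm 37 deg 8.4
{"tx":-0.120,"ty":0.281,"az":0.047}, # mm 37 deg 8.4
{"tx":-0.078,"ty":0.295,"tz":0.350,"az":0.008}, # mm 56 deg 1.4
```

Emit:
move_arm --plan '[{"tx": -0.31, "ty": -0.17, "az": 0.045}, {"tx": -0.33, "ty": -0.13, "az": 0.045}, {"tx": -0.345, "ty": -0.08, "az": 0.045}, {"tx": -0.35, "ty": -0.03, "az": 0.045}, {"tx": -0.35, "ty": 0.025, "az": 0.045}, {"tx": -0.345, "ty": 0.075, "az": 0.045}, {"tx": -0.33, "ty": 0.125, "az": 0.045}, {"tx": -0.31, "ty": 0.17, "az": 0.045}]'

```text
schema error: expected keys tx, ty, tz, ax, ay, az
```

```bash
cat > p2.py <<'E'
from h import *
s=st();p=s["tool_pos"];B=np.array([476.5,-29.3,200]);r=s["eef_rot"];y0=np.degrees(np.arctan2(r[1,1],r[0,1]))
n=int(np.ceil(max(np.linalg.norm(B-p)/42,abs(y0+73.7)/8.2)))
plan([(p+(B-p)*i/n,y0+(-73.7-y0)*i/n) for i in range(1,n+1)])
E
python3 p2.py
```

```text
t 0.10 p [208.8 588.9 241.8] yaw 70.5 F [-0.7  0.2 -0.2] gap 85.4 q [64. 28. 89.  0. 63. -6.]
{"tx":-0.212,"ty":-0.228,"tz":0.020,"az":0.044}, # mm 37 deg 8.0
{"tx":-0.242,"ty":-0.196,"tz":0.019,"az":0.044}, # mm 37 deg 8.0
{"tx":-0.267,"ty":-0.161,"tz":0.019,"az":0.044}, # mm 37 deg 8.0
{"tx":-0.287,"ty":-0.122,"tz":0.019,"az":0.044}, # mm 37 deg 8.0
{"tx":-0.301,"ty":-0.081,"tz":0.019,"az":0.044}, # mm 37 deg 8.0
{"tx":-0.310,"ty":-0.038,"tz":0.019,"az":0.044}, # mm 37 deg 8.0
{"tx":-0.312,"ty":0.005,"tz":0.019,"az":0.044}, # mm 37 deg 8.0
{"tx":-0.308,"ty":0.049,"tz":0.019,"az":0.044}, # mm 37 deg 8.0
{"tx":-0.298,"ty":0.091,"tz":0.019,"az":0.044}, # mm 37 deg 8.0
{"tx":-0.283,"ty":0.132,"tz":0.019,"az":0.044}, # mm 37 deg 8.0
{"tx":-0.261,"ty":0.170,"tz":0.019,"az":0.044}, # mm 37 deg 8.0
{"tx":-0.235,"ty":0.205,"tz":0.019,"az":0.044}, # mm 37 deg 8.0
{"tx":-0.204,"ty":0.236,"tz":0.019,"az":0.044}, # mm 37 deg 8.0
{"tx":-0.170,"ty":0.262,"tz":0.019,"az":0.044}, # mm 37 deg 8.0
{"tx":-0.131,"ty":0.283,"tz":0.019,"az":0.044}, # mm 37 deg 8.0
{"tx":-0.091,"ty":0.298,"tz":0.019,"az":0.044}, # mm 37 deg 8.0
{"tx":-0.048,"ty":0.308,"tz":0.019,"az":0.044}, # mm 37 deg 8.0
{"tx":-0.005,"ty":0.312,"tz":0.019,"az":0.044}, # mm 37 deg 8.0
```

All six keys are needed in each row.

Emit:
move_arm --plan '[{"tx": -0.31, "ty": -0.17, "tz": 0, "ax": 0, "ay": 0, "az": 0.045}, {"tx": -0.33, "ty": -0.13, "tz": 0, "ax": 0, "ay": 0, "az": 0.045}, {"tx": -0.345, "ty": -0.08, "tz": 0, "ax": 0, "ay": 0, "az": 0.045}, {"tx": -0.35, "ty": -0.03, "tz": 0, "ax": 0, "ay": 0, "az": 0.045}, {"tx": -0.35, "ty": 0.025, "tz": 0, "ax": 0, "ay": 0, "az": 0.045}, {"tx": -0.345, "ty": 0.075, "tz": 0, "ax": 0, "ay": 0, "az": 0.045}, {"tx": -0.33, "ty": 0.125, "tz": 0, "ax": 0, "ay": 0, "az": 0.045}, {"tx": -0.31, "ty": 0.17, "tz": 0, "ax": 0, "ay": 0, "az": 0.045}]'

```text
clock: 0.9
tool_pos: [434.6, 326.7, 239.2]
eef_rot: [[-0.065, 0.998, -0.003], [0.998, 0.065, -0.003], [-0.003, -0.004, -1.0]]
contact_force: [-0.0, -0.1, -0.2]
finger_gap: 85.6
```

```bash
python3 p2.py
```

```text
t 0.90 p [434.6 326.7 239.2] yaw 3.7 F [-0.  -0.1 -0.2] gap 85.6 q [ 30.  22. 101.  -0.  58.  26.]
{"tx":-0.298,"ty":0.016,"tz":0.034,"ax":-0.001,"ay":0.001,"az":0.043}, # mm 36 deg 7.7
{"tx":-0.293,"ty":0.056,"tz":0.033,"az":0.043}, # mm 36 deg 7.7
{"tx":-0.283,"ty":0.095,"tz":0.033,"az":0.043}, # mm 36 deg 7.7
{"tx":-0.268,"ty":0.132,"tz":0.033,"az":0.043}, # mm 36 deg 7.7
{"tx":-0.248,"ty":0.167,"tz":0.033,"az":0.043}, # mm 36 deg 7.7
{"tx":-0.223,"ty":0.199,"tz":0.033,"az":0.043}, # mm 36 deg 7.7
{"tx":-0.194,"ty":0.227,"tz":0.033,"az":0.043}, # mm 36 deg 7.7
{"tx":-0.162,"ty":0.251,"tz":0.033,"az":0.043}, # mm 36 deg 7.7
{"tx":-0.127,"ty":0.271,"tz":0.033,"az":0.043}, # mm 36 deg 7.7
{"tx":-0.089,"ty":0.285,"tz":0.033,"az":0.043}, # mm 36 deg 7.7
```

Emit:
move_arm --plan '[{"tx": -0.3, "ty": 0.015, "tz": 0.03, "ax": 0, "ay": 0, "az": 0.043}, {"tx": -0.295, "ty": 0.055, "tz": 0.03, "ax": 0, "ay": 0, "az": 0.043}, {"tx": -0.285, "ty": 0.095, "tz": 0.03, "ax": 0, "ay": 0, "az": 0.043}, {"tx": -0.27, "ty": 0.13, "tz": 0.03, "ax": 0, "ay": 0, "az": 0.043}, {"tx": -0.25, "ty": 0.165, "tz": 0.03, "ax": 0, "ay": 0, "az": 0.043}, {"tx": -0.225, "ty": 0.2, "tz": 0.03, "ax": 0, "ay": 0, "az": 0.043}, {"tx": -0.195, "ty": 0.225, "tz": 0.03, "ax": 0, "ay": 0, "az": 0.043}, {"tx": -0.16, "ty": 0.25, "tz": 0.03, "ax": 0, "ay": 0, "az": 0.043}, {"tx": -0.125, "ty": 0.27, "tz": 0.03, "ax": 0, "ay": 0, "az": 0.043}, {"tx": -0.09, "ty": 0.285, "tz": 0.03, "ax": 0, "ay": 0, "az": 0.043}]'

```text
clock: 1.9
tool_pos: [467.2, -46.2, 201.5]
eef_rot: [[0.975, 0.223, -0.005], [0.223, -0.975, -0.003], [-0.005, 0.002, -1.0]]
contact_force: [1.1, 0.5, -0.2]
finger_gap: 85.4
```

```bash
python3 p2.py; python3 - <<'E'
from h import *
m=camera_model("wrist");im=get_image("wrist")
print(m)
cv2.imwrite("pics/w1.png",cv2.cvtColor(im,cv2.COLOR_RGB2BGR))
print(proj(m,[[476.5,-29.3,126],[606.5,8.5,60]]))
E
```

```text
t 1.90 p [467.2 -46.2 201.5] yaw -77.1 F [ 1.1  0.5 -0.2] gap 85.4 q [-14.  19. 113.  -0.  48.  64.]
{"tx":0.107,"ty":-0.120,"tz":0.012,"ax":0.001,"ay":0.002,"az":-0.019}, # mm 19 deg 3.4
{'fovy': 68.98685090694852, 'cx': 256.51503003496777, 'cy': 190.75772525939362, 'k1': -0.06798225242296638, 'cam_to_world': array([[ 2.23802392e-01, -9.25299772e-01, -3.06158165e-01,
         5.45690869e+02],
       [-9.74634438e-01, -2.12329331e-01, -7.07387202e-02,
        -2.87418115e+01],
       [ 4.48163255e-04,  3.14223786e-01, -9.49348836e-01,
         3.32449263e+02],
       [ 0.00000000e+00,  0.00000000e+00,  0.00000000e+00,
         1.00000000e+00]])}
[[237.18182041 189.81836036]
 [230.40980911  19.33525822]]
```

View pics/w1.png

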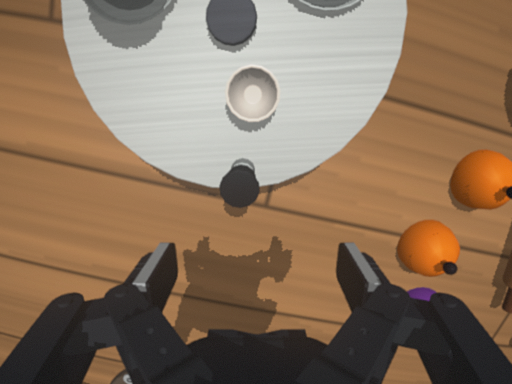

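```bash
python3 - <<'E'
from h import *
m=camera_model("wrist");g=cv2.cvtColor(cv2.imread("pics/w1.png"),cv2.COLOR_BGR2GRAY)[160:215,210:265]
N,L,s,c=cv2.connectedComponentsWithStats((g<45).astype('u1'));i=1+s[1:,4].argmax();print(s[i],c[i]+[210,160],onz(m,[c[i]+[210,160]],126))
st();plan([((477.5,-29.8,170),-73.7),((477.5,-29.8,135),-73.7),((477.5,-29.8,98),-73.7)])
E
```

```text
Traceback (most recent call last):
ValueError: attempt to get argmax of an empty sequence
```

```bash
python3 - <<'E'
from h import *
m=camera_model("wrist");g=cv2.cvtColor(cv2.imread("pics/w1.png"),cv2.COLOR_BGR2GRAY)[160:215,210:265]
print(g.shape,g.min())
N,L,s,c=cv2.connectedComponentsWithStats((g<60).astype('u1'))
for i in range(1,N):print(s[i],c[i]+[210,160],onz(m,[c[i]+[210,160]],126))
st();plan([((477.5,-29.8,170),-73.7),((477.5,-29.8,135),-73.7),((477.5,-29.8,98),-73.7)])
E
```

```text
(55, 55) 48
[ 10   6  39  41 980] [239.69489796 189.26428571] [[478.21630748 -35.06033515 126.        ]]
[21 15  4  3  4] [232.5 176. ] [[487.48850745 -27.60875272 126.        ]]
[27 14  1  2  2] [237.  174.5] [[489.38220817 -30.73904514 126.        ]]
[36 15  3  1  3] [247. 175.] [[490.62017436 -38.26563576 126.        ]]
t 1.95 p [467.8 -50.  201. ] yaw -77.7 F [ 1.1 -3.2 -0.5] gap 85.4 q [-14.  19. 113.  -0.  48.  64.]
{"tx":0.117,"ty":-0.148,"tz":0.257,"ax":0.001,"ay":0.002,"az":-0.022}, # mm 38 deg 4.0
{"tz":0.292}, # mm 35 deg 0.0
{"tz":0.308}, # mm 37 deg 0.0
```

Emit:
move_arm --plan '[{"tx": 0.115, "ty": -0.145, "tz": 0.25, "ax": 0, "ay": 0, "az": -0.022}, {"tx": 0, "ty": 0, "tz": 0.2, "ax": 0, "ay": 0, "az": 0}, {"tx": 0, "ty": 0, "tz": 0, "ax": 0, "ay": 0, "az": 0}]'

```text
clock: 2.25
tool_pos: [478.0, -32.9, 145.5]
eef_rot: [[0.961, 0.276, -0.004], [0.276, -0.961, -0.005], [-0.005, 0.003, -1.0]]
contact_force: [0.3, 0.4, 0.2]
finger_gap: 85.8
```

```bash
python3 - <<'E'
from h import *
st();m=camera_model("wrist");im=get_image("wrist")
cv2.imwrite("pics/w2.png",cv2.cvtColor(im,cv2.COLOR_RGB2BGR))
g=cv2.cvtColor(im,cv2.COLOR_RGB2GRAY)[140:250,190:310]
N,L,s,c=cv2.connectedComponentsWithStats((g<60).astype('u1'))
for i in range(1,N):
    if s[i,4]>50:print(s[i],c[i]+[190,140],onz(m,[c[i]+[190,140]],126))
plan([((477.5,-29.8,120),-73.7),((477.5,-29.8,98),-73.7)])
E
```

```text
t 2.25 p [478.  -32.9 145.5] yaw -74.0 F [0.3 0.4 0.2] gap 85.8 q [-12.  24. 115.  -0.  40.  63.]
[  36   62   57   48 1903] [251.83867578 229.05780347] [[483.67807343 -29.01496069 126.        ]]
{"ty":-0.028,"tz":0.223,"ax":0.001,"ay":0.001,"az":-0.002}, # mm 27 deg 0.4
{"tz":0.183}, # mm 22 deg 0.0
```

View pics/w2.png

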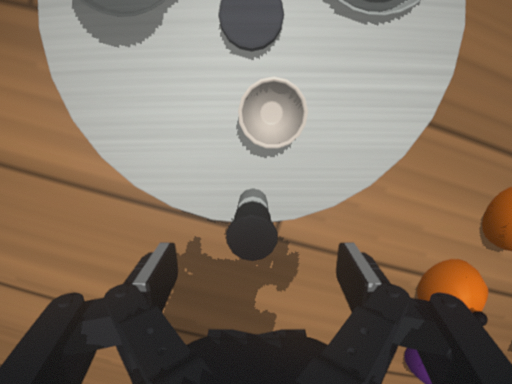

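Emit:
move_arm --plan '[{"tx": 0, "ty": -0.028, "tz": 0.22, "ax": 0, "ay": 0, "az": 0}, {"tx": 0, "ty": 0, "tz": 0.18, "ax": 0, "ay": 0, "az": 0}, {"tx": 0, "ty": 0, "tz": 0, "ax": 0, "ay": 0, "az": 0}]'

```text
clock: 2.6
tool_pos: [479.1, -29.9, 101.0]
eef_rot: [[0.961, 0.276, 0.002], [0.276, -0.961, -0.006], [0.001, 0.006, -1.0]]
contact_force: [0.1, 0.4, 0.9]
finger_gap: 85.3
```

```bash
python3 - <<'E'
from h import *
st();im=get_image("wrist")
cv2.imwrite("pics/w3.png",cv2.cvtColor(im,cv2.COLOR_RGB2BGR))
plan([((477.5,-29.5,98),-73.7)])
E
```

```text
t 2.60 p [479.1 -29.9 101. ] yaw -74.0 F [0.1 0.4 0.9] gap 85.3 q [-11.  29. 118.  -1.  34.  63.]
{"tx":-0.016,"ty":-0.009,"tz":0.034,"ax":0.002,"ay":-0.001,"az":-0.001}, # mm 5 deg 0.5
```

View pics/w3.png

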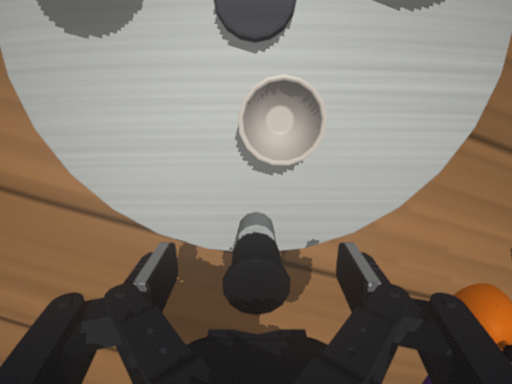

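Emit:
move_arm --plan '[{"tx": -0.012, "ty": 0, "tz": 0.03, "ax": 0, "ay": 0, "az": 0}, {"tx": 0, "ty": 0, "tz": 0, "ax": 0, "ay": 0, "az": 0}, {"tx": 0, "ty": 0, "tz": 0, "ax": 0, "ay": 0, "az": 0}, {"tx": 0, "ty": 0, "tz": 0, "ax": 0, "ay": 0, "az": 0}, {"tx": 0, "ty": 0, "tz": 0, "ax": 0, "ay": 0, "az": 0}]' --jaw -0.2 --force 20

```text
clock: 3.15
tool_pos: [479.7, -30.7, 102.8]
eef_rot: [[0.961, 0.276, 0.01], [0.276, -0.961, -0.007], [0.008, 0.01, -1.0]]
contact_force: [-0.4, -0.3, -0.0]
finger_gap: 34.5
```

```bash
python3 - <<'E'
from h import *
st();im=get_image("wrist")
cv2.imwrite("pics/w4.png",cv2.cvtColor(im,cv2.COLOR_RGB2BGR))
E
```

```text
t 3.15 p [479.7 -30.7 102.8] yaw -74.0 F [-0.4 -0.3 -0. ] gap 34.5 q [-11.  29. 118.  -1.  33.  63.]
```

View pics/w4.png

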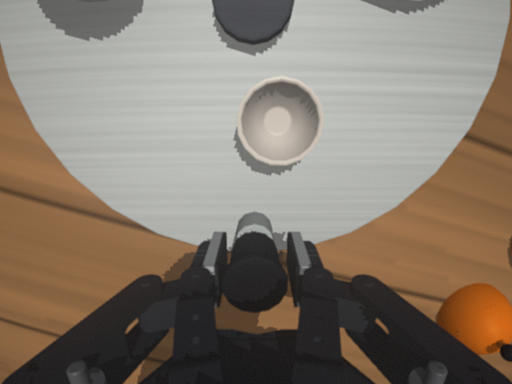

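Emit:
move_arm --plan '[{"tx": -0.02, "ty": -0.005, "tz": 0.05, "ax": 0.003, "ay": -0.003, "az": 0}, {"tx": 0, "ty": 0, "tz": 0.01, "ax": 0, "ay": 0, "az": 0}]'

```text
clock: 3.4
tool_pos: [477.2, -30.8, 95.4]
eef_rot: [[0.961, 0.276, -0.002], [0.276, -0.961, -0.0], [-0.002, -0.0, -1.0]]
contact_force: [0.1, 0.3, -0.4]
finger_gap: 34.4
```

Emit:
move_arm --plan '[{"tx": 0, "ty": 0, "tz": 0, "ax": 0, "ay": 0, "az": 0}, {"tx": 0, "ty": 0, "tz": 0, "ax": 0, "ay": 0, "az": 0}, {"tx": 0, "ty": 0, "tz": 0, "ax": 0, "ay": 0, "az": 0}]' --jaw -0.6 --force 30

```text
clock: 3.7
tool_pos: [477.3, -30.8, 94.8]
eef_rot: [[0.961, 0.276, -0.003], [0.276, -0.961, -0.0], [-0.003, -0.001, -1.0]]
contact_force: [-0.7, -0.3, 2.6]
finger_gap: 26.7
```

```bash
python3 - <<'E'
from h import *
st();im=get_image("wrist")
cv2.imwrite("pics/w5.png",cv2.cvtColor(im,cv2.COLOR_RGB2BGR))
E
```

```text
t 3.70 p [477.3 -30.8  94.8] yaw -74.0 F [-0.7 -0.3  2.6] gap 26.7 q [-12.  29. 118.  -0.  33.  62.]
```

View pics/w5.png

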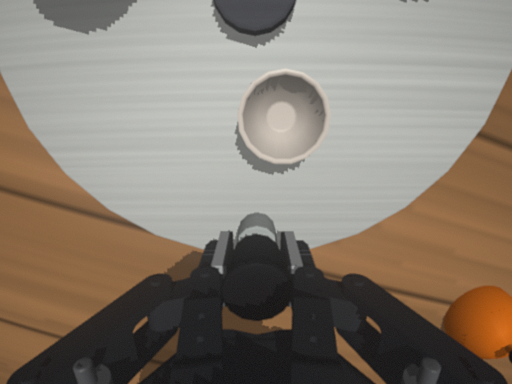

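Emit:
move_arm --plan '[{"tx": 0, "ty": 0, "tz": -0.05, "ax": 0, "ay": 0, "az": 0}, {"tx": 0, "ty": 0, "tz": -0.04, "ax": 0, "ay": 0, "az": 0}]' --jaw -1 --force 40

```text
clock: 3.95
tool_pos: [477.2, -30.8, 105.4]
eef_rot: [[0.961, 0.276, -0.004], [0.276, -0.961, -0.0], [-0.004, -0.001, -1.0]]
contact_force: [3.4, 0.4, -8.9]
finger_gap: 26.6
```

```bash
python3 - <<'E'
from h import *
st()
E
```

```text
t 3.95 p [477.2 -30.8 105.4] yaw -74.0 F [ 3.4  0.4 -8.9] gap 26.6 q [-12.  28. 117.  -0.  35.  62.]
```

Emit:
move_arm --plan '[{"tx": 0, "ty": 0, "tz": -0.035, "ax": 0, "ay": 0, "az": 0}, {"tx": 0, "ty": 0, "tz": -0.005, "ax": 0, "ay": 0, "az": 0}]'

```text
clock: 4.15
tool_pos: [477.2, -30.8, 110.8]
eef_rot: [[0.961, 0.276, -0.004], [0.276, -0.961, -0.0], [-0.004, -0.001, -1.0]]
contact_force: [1.9, 0.0, -9.1]
finger_gap: 26.4
```

```bash
python3 - <<'E'
from h import *
st();im=get_image("wrist")
cv2.imwrite("pics/w6.png",cv2.cvtColor(im,cv2.COLOR_RGB2BGR))
E
```

```text
t 4.15 p [477.2 -30.8 110.8] yaw -74.0 F [ 1.9  0.  -9.1] gap 26.4 q [-12.  28. 117.  -0.  35.  62.]
```

View pics/w6.png

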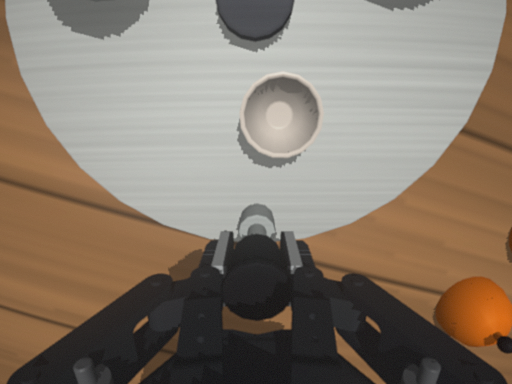

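Emit:
move_arm --plan '[{"tx": 0, "ty": 0.02, "tz": 0, "ax": 0, "ay": 0, "az": -0.008}, {"tx": 0.0015, "ty": 0.04, "tz": 0, "ax": 0, "ay": 0, "az": -0.012}, {"tx": 0.0015, "ty": 0.059, "tz": 0, "ax": 0, "ay": 0, "az": -0.0167}, {"tx": 0.0015, "ty": 0.059, "tz": 0, "ax": 0, "ay": 0, "az": -0.0167}]'

```text
clock: 4.6
tool_pos: [484.9, -50.8, 110.4]
eef_rot: [[0.898, 0.44, -0.004], [0.44, -0.898, 0.001], [-0.003, -0.003, -1.0]]
contact_force: [3.6, 0.8, -8.2]
finger_gap: 26.6
```

```bash
cat > s.py <<'E'
from h import *
import sys
s=st();p=s["tool_pos"][:2]-[606.5,8.5];a=np.degrees(np.arctan2(p[1],p[0]))%360
t=np.array([-np.sin(np.radians(a)),np.cos(np.radians(a))]);f=s["contact_force"][:2]
r=s["eef_rot"];print("ang %.1f r %.1f  yawerr %.1f Ftan %.1f Frad %.1f tilt"%(a-196.6,np.hypot(*p),np.degrees(np.arctan2(r[1,1],r[0,1]))+270-a,f@t,f@p/np.hypot(*p)),(r[:2,2]).round(3))
if len(sys.argv)>1:
    th=float(sys.argv[1]);n=int(sys.argv[2]);z=float(sys.argv[3]);rr=float(sys.argv[4]) if len(sys.argv)>4 else 135
    w=[]
    for i in range(1,n+1):
        b=np.radians(a+th*i/n);w.append(((606.5+rr*np.cos(b),8.5+rr*np.sin(b),z),np.degrees(b)-270))
    plan(w)
E
python3 s.py 15 5 110.8
```

```text
t 4.60 p [484.9 -50.8 110.4] yaw -63.9 F [ 3.6  0.8 -8.2] gap 26.6 q [-14.  28. 116.  -0.  36.  50.]
ang 9.4 r 135.3  yawerr 0.1 Ftan 0.9 Frad -3.6 tilt [-0.004  0.001]
{"tx":0.004,"ty":0.059,"tz":-0.004,"ax":-0.001,"ay":0.001,"az":-0.016}, # mm 7 deg 2.9
{"tx":0.002,"ty":0.059,"az":-0.017}, # mm 7 deg 3.0
{"tx":0.002,"ty":0.059,"az":-0.017}, # mm 7 deg 3.0
{"tx":0.002,"ty":0.059,"az":-0.017}, # mm 7 deg 3.0
{"tx":0.002,"ty":0.059,"az":-0.017}, # mm 7 deg 3.0
```

Emit:
move_arm --plan '[{"tx": 0.003, "ty": 0.059, "tz": -0.003, "ax": 0, "ay": 0, "az": -0.0165}, {"tx": 0.002, "ty": 0.059, "tz": 0, "ax": 0, "ay": 0, "az": -0.0167}, {"tx": 0.002, "ty": 0.059, "tz": 0, "ax": 0, "ay": 0, "az": -0.0167}, {"tx": 0.002, "ty": 0.059, "tz": 0, "ax": 0, "ay": 0, "az": -0.0167}, {"tx": 0.002, "ty": 0.059, "tz": 0, "ax": 0, "ay": 0, "az": -0.0167}, {"tx": 0.002, "ty": 0.059, "tz": 0, "ax": 0, "ay": 0, "az": -0.0167}]'

```text
clock: 5.2
tool_pos: [510.2, -86.9, 109.3]
eef_rot: [[0.707, 0.708, -0.006], [0.708, -0.707, 0.003], [-0.002, -0.006, -1.0]]
contact_force: [2.5, 3.2, -8.1]
finger_gap: 26.6
```

```bash
python3 s.py 15 5 110.8
```

```text
t 5.20 p [510.2 -86.9 109.3] yaw -45.0 F [ 2.5  3.2 -8.1] gap 26.6 q [-17.  30. 112.   0.  38.  28.]
ang 28.1 r 135.5  yawerr 0.3 Ftan -0.5 Frad -4.0 tilt [-0.006  0.003]
{"tx":0.005,"ty":0.059,"tz":-0.013,"ax":-0.002,"ay":0.001,"az":-0.015}, # mm 7 deg 2.7
{"tx":0.002,"ty":0.059,"az":-0.017}, # mm 7 deg 3.0
{"tx":0.002,"ty":0.059,"az":-0.017}, # mm 7 deg 3.0
{"tx":0.002,"ty":0.059,"az":-0.017}, # mm 7 deg 3.0
{"tx":0.002,"ty":0.059,"az":-0.017}, # mm 7 deg 3.0
```

Emit:
move_arm --plan '[{"tx": 0.005, "ty": 0.059, "tz": -0.013, "ax": -0.002, "ay": 0.001, "az": -0.015}, {"tx": 0.002, "ty": 0.059, "tz": -0.002, "ax": 0, "ay": 0, "az": -0.0167}, {"tx": 0.002, "ty": 0.059, "tz": -0.002, "ax": 0, "ay": 0, "az": -0.0167}, {"tx": 0.002, "ty": 0.059, "tz": -0.002, "ax": 0, "ay": 0, "az": -0.0167}, {"tx": 0.002, "ty": 0.04, "tz": -0.002, "ax": 0, "ay": 0, "az": -0.0112}, {"tx": 0.001, "ty": 0.02, "tz": 0, "ax": 0, "ay": 0, "az": -0.0056}]'

```text
clock: 5.8
tool_pos: [539.0, -108.9, 109.6]
eef_rot: [[0.491, 0.871, -0.003], [0.871, -0.491, 0.004], [0.002, -0.005, -1.0]]
contact_force: [1.8, 1.0, -7.7]
finger_gap: 26.6
```

```bash
python3 s.py 4 2 110.8;python3 - <<'E'
from h import *
for n in("wrist","scene"):cv2.imwrite(f"pics/{n}7.png",cv2.cvtColor(get_image(n),cv2.COLOR_RGB2BGR))
E
```

```text
t 5.80 p [ 539.  -108.9  109.6] yaw -29.4 F [ 1.8  1.  -7.7] gap 26.6 q [-18.  32. 107.   0.  41.  11.]
ang 43.5 r 135.5  yawerr 0.5 Ftan 1.1 Frad -1.7 tilt [-0.003  0.004]
{"tx":0.004,"ty":0.039,"tz":-0.010,"ax":-0.002,"ay":-0.001,"az":-0.008}, # mm 5 deg 1.5
{"tx":0.001,"ty":0.039,"az":-0.011}, # mm 5 deg 2.0
```

View pics/wrist7.png

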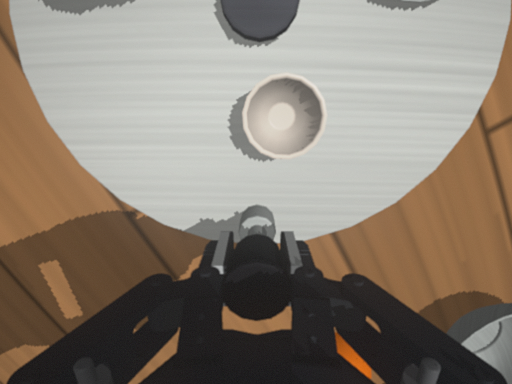

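View pics/scene7.png

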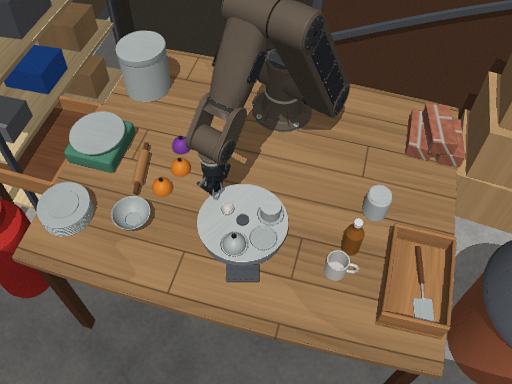

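```bash
python3 - <<'E'
from h import *
im=cv2.imread("pics/top0.png");g=cv2.cvtColor(im,cv2.COLOR_BGR2HSV);m=camera_model("top")
mk=((g[...,0]<14)&(g[...,1]>200)&(g[...,2]>150)).astype('u1')
N,L,s,c=cv2.connectedComponentsWithStats(mk)
for i in range(1,N):
    if s[i,4]>60:print(s[i],c[i],onz(m,[c[i]],25))
print(onz(m,[[369,250]],25),"bowl",onz(m,[[370,141]],25))
E
```

```text
[[ 308.78358942 -325.39199576   25.        ]] bowl [[ 680.60685878 -385.15779328   25.        ]]
```

Emit:
move_arm --plan '[{"tx": 0.004, "ty": 0.039, "tz": -0.01, "ax": -0.002, "ay": -0.001, "az": -0.009}, {"tx": 0.001, "ty": 0.039, "tz": 0, "ax": 0, "ay": 0, "az": -0.011}, {"tx": 0.0, "ty": 0, "tz": 0.02, "ax": 0, "ay": 0, "az": 0}, {"tx": 0.0, "ty": 0, "tz": 0.015, "ax": 0, "ay": 0, "az": 0}]'

```text
clock: 6.3
tool_pos: [547.1, -113.4, 106.5]
eef_rot: [[0.434, 0.901, 0.0], [0.901, -0.434, -0.003], [-0.002, 0.002, -1.0]]
contact_force: [1.1, -0.3, -6.8]
finger_gap: 26.7
```

```bash
python3 s.py 4 2 104
```

```text
t 6.30 p [ 547.1 -113.4  106.5] yaw -25.7 F [ 1.1 -0.3 -6.8] gap 26.7 q [-18.  33. 106.  -0.  41.   7.]
ang 47.4 r 135.6  yawerr 0.3 Ftan 1.1 Frad -0.2 tilt [ 0.    -0.003]
{"tx":0.005,"ty":0.039,"tz":0.021,"ax":0.001,"ay":0.001,"az":-0.010}, # mm 5 deg 1.7
{"tx":0.001,"ty":0.039,"az":-0.011}, # mm 5 deg 2.0
```

Lower gently until the spring force vanishes (pin on ring).

Emit:
move_arm --plan '[{"tx": 0.0, "ty": 0, "tz": 0.015, "ax": 0, "ay": 0, "az": 0}, {"tx": 0.0, "ty": 0, "tz": 0.006, "ax": 0, "ay": 0, "az": 0}]'

```text
clock: 6.5
tool_pos: [547.2, -113.4, 104.2]
eef_rot: [[0.434, 0.901, 0.001], [0.901, -0.434, -0.003], [-0.002, 0.003, -1.0]]
contact_force: [-1.3, -1.1, 4.3]
finger_gap: 26.7
```

```bash
python3 s.py
```

```text
t 6.50 p [ 547.2 -113.4  104.2] yaw -25.7 F [-1.3 -1.1  4.3] gap 26.7 q [-18.  33. 106.  -0.  40.   7.]
ang 47.5 r 135.5  yawerr 0.2 Ftan -0.6 Frad 1.6 tilt [ 0.001 -0.003]
```

Emit:
move_arm --plan '[{"tx": 0.0, "ty": 0, "tz": 0, "ax": 0, "ay": 0, "az": 0}, {"tx": 0.0, "ty": 0, "tz": 0, "ax": 0, "ay": 0, "az": 0}, {"tx": 0.0, "ty": 0, "tz": 0.04, "ax": 0, "ay": 0, "az": 0}, {"tx": 0.0, "ty": 0, "tz": 0.03, "ax": 0, "ay": 0, "az": 0}]' --jaw -0.25

```text
clock: 6.9
tool_pos: [547.1, -113.2, 96.5]
eef_rot: [[0.433, 0.901, 0.002], [0.901, -0.433, -0.004], [-0.003, 0.004, -1.0]]
contact_force: [1.2, 0.0, -0.1]
finger_gap: 31.8
```

```bash
python3 s.py 2 2 96; python3 - <<'E'
from h import *
for n in("wrist",):cv2.imwrite(f"pics/{n}8.png",cv2.cvtColor(get_image(n),cv2.COLOR_RGB2BGR))
E
```

```text
t 6.90 p [ 547.1 -113.2   96.5] yaw -25.6 F [ 1.2  0.  -0.1] gap 31.8 q [-18.  34. 107.  -0.  39.   7.]
ang 47.4 r 135.5  yawerr 0.4 Ftan 1.0 Frad -0.5 tilt [ 0.002 -0.004]
{"tx":0.004,"ty":0.020,"tz":0.005,"ax":0.001,"ay":0.001,"az":-0.004}, # mm 2 deg 0.7
{"ty":0.020,"az":-0.006}, # mm 2 deg 1.0
```

View pics/wrist8.png

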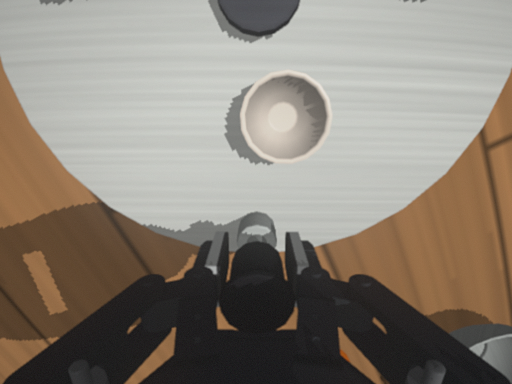

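Emit:
move_arm --plan '[{"tx": 0.003, "ty": 0.015, "tz": 0.003, "ax": 0.001, "ay": 0.001, "az": -0.004}, {"tx": 0.0, "ty": 0.012, "tz": 0, "ax": 0, "ay": 0, "az": -0.004}]'

```text
clock: 7.15
tool_pos: [549.5, -113.9, 95.3]
eef_rot: [[0.408, 0.913, -0.002], [0.913, -0.408, 0.001], [0.0, -0.002, -1.0]]
contact_force: [-3.7, 3.5, 1.2]
finger_gap: 31.8
```

```bash
python3 s.py 2 2 96.3
```

```text
t 7.15 p [ 549.5 -113.9   95.3] yaw -24.1 F [-3.7  3.5  1.2] gap 31.8 q [-18.  34. 106.   0.  40.   6.]
ang 48.4 r 135.0  yawerr 0.8 Ftan -4.8 Frad -1.7 tilt [-0.002  0.001]
{"ty":0.020,"tz":-0.009,"ax":-0.001,"az":-0.001}, # mm 3 deg 0.2
{"ty":0.020,"az":-0.006}, # mm 2 deg 1.0
```

Emit:
move_arm --plan '[{"tx": 0.0, "ty": 0.012, "tz": -0.004, "ax": -0.001, "ay": 0, "az": -0.001}, {"tx": 0.0, "ty": 0.012, "tz": 0, "ax": 0, "ay": 0, "az": -0.003}, {"tx": 0.0, "ty": 0.012, "tz": 0, "ax": 0, "ay": 0, "az": -0.003}]'

```text
clock: 7.45
tool_pos: [550.9, -114.3, 95.1]
eef_rot: [[0.386, 0.922, -0.006], [0.923, -0.386, 0.003], [0.0, -0.007, -1.0]]
contact_force: [-5.9, 3.4, 3.9]
finger_gap: 31.6
```

```bash
python3 s.py 2 2 96.3
```

```text
t 7.45 p [ 550.9 -114.3   95.1] yaw -22.7 F [-5.9  3.4  3.9] gap 31.6 q [-18.  34. 106.   0.  40.   4.]
ang 49.1 r 134.8  yawerr 1.6 Ftan -6.8 Frad -0.7 tilt [-0.006  0.003]
{"tx":-0.002,"ty":0.020,"tz":-0.010,"ax":-0.002,"az":0.004}, # mm 3 deg 0.8
{"ty":0.020,"az":-0.006}, # mm 2 deg 1.0
```

Emit:
move_arm --plan '[{"tx": -0.002, "ty": 0.016, "tz": -0.012, "ax": -0.002, "ay": 0, "az": 0.003}, {"tx": 0.0, "ty": 0.016, "tz": 0, "ax": 0, "ay": 0, "az": -0.002}, {"tx": 0.0, "ty": 0.016, "tz": 0, "ax": 0, "ay": 0, "az": -0.003}]'

```text
clock: 7.75
tool_pos: [553.6, -115.6, 95.7]
eef_rot: [[0.378, 0.926, -0.008], [0.926, -0.378, 0.003], [0.0, -0.008, -1.0]]
contact_force: [-6.0, 3.1, 1.6]
finger_gap: 32.4
```

```bash
cat > l.py <<'E'
import sys
exec(open("s.py").read())
im=get_image("wrist");cv2.imwrite("pics/%s.png"%K,cv2.resize(cv2.cvtColor(im,cv2.COLOR_RGB2BGR)[180:384,150:362],None,fx=2,fy=2))
E
python3 s.py 2 2 97; python3 -c "K='w9';exec(open('l.py').read())"
```

```text
t 7.75 p [ 553.6 -115.6   95.7] yaw -22.2 F [-6.   3.1  1.6] gap 32.4 q [-19.  34. 105.   0.  41.   4.]
ang 50.3 r 134.9  yawerr 0.9 Ftan -6.7 Frad -0.5 tilt [-0.008  0.003]
{"tx":-0.001,"ty":0.020,"tz":-0.011,"ax":-0.003,"az":-0.001}, # mm 3 deg 0.5
{"ty":0.020,"az":-0.006}, # mm 2 deg 1.0
t 7.75 p [ 553.6 -115.6   95.7] yaw -22.2 F [-6.   3.1  1.6] gap 32.4 q [-19.  34. 105.   0.  41.   4.]
ang 50.3 r 134.9  yawerr 0.9 Ftan -6.7 Frad -0.5 tilt [-0.008  0.003]
```

View pics/w9.png

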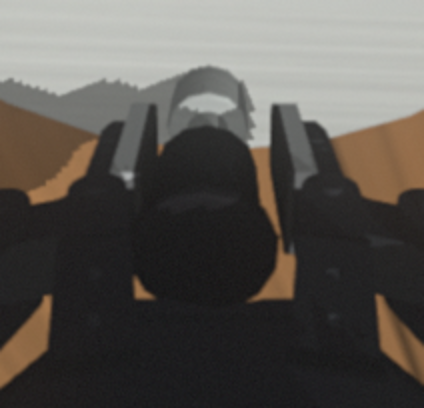

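Emit:
move_arm --plan '[{"tx": 0, "ty": 0.017, "tz": -0.006, "ax": -0.002, "ay": 0, "az": -0.002}, {"tx": 0.0, "ty": 0.017, "tz": 0, "ax": 0, "ay": 0, "az": -0.003}, {"tx": 0.0, "ty": 0.017, "tz": 0, "ax": 0, "ay": 0, "az": -0.003}]'

```text
clock: 8.1
tool_pos: [557.8, -117.4, 95.7]
eef_rot: [[0.351, 0.936, -0.007], [0.936, -0.351, 0.002], [-0.0, -0.007, -1.0]]
contact_force: [-6.3, 2.1, 2.8]
finger_gap: 32.1
```

```bash
python3 s.py 2 2 96.5
```

```text
t 8.10 p [ 557.8 -117.4   95.7] yaw -20.5 F [-6.3  2.1  2.8] gap 32.1 q [-19.  35. 105.   0.  41.   2.]
ang 52.3 r 135.0  yawerr 0.6 Ftan -6.7 Frad 0.3 tilt [-0.007  0.002]
{"ty":0.020,"tz":-0.006,"ax":-0.002,"az":-0.002}, # mm 2 deg 0.6
{"ty":0.020,"az":-0.006}, # mm 2 deg 1.0
```

Emit:
move_arm --plan '[{"tx": 0, "ty": 0.016, "tz": -0.006, "ax": -0.002, "ay": 0, "az": -0.003}, {"tx": 0.0, "ty": 0.016, "tz": 0, "ax": 0, "ay": 0, "az": -0.004}]'

```text
clock: 8.3
tool_pos: [560.5, -118.4, 96.0]
eef_rot: [[0.328, 0.945, -0.004], [0.945, -0.328, 0.002], [-0.0, -0.005, -1.0]]
contact_force: [-6.0, 2.8, 0.7]
finger_gap: 31.9
```

```bash
python3 s.py
```

```text
t 8.30 p [ 560.5 -118.4   96. ] yaw -19.1 F [-6.   2.8  0.7] gap 31.9 q [-19.  35. 104.   0.  41.   1.]
ang 53.5 r 135.0  yawerr 0.8 Ftan -6.6 Frad -0.6 tilt [-0.004  0.002]
```

Emit:
move_arm --plan '[{"tx": 0, "ty": 0.016, "tz": 0, "ax": -0.001, "ay": 0, "az": -0.004}, {"tx": 0.0, "ty": 0.016, "tz": 0, "ax": 0, "ay": 0, "az": -0.004}]'

```text
clock: 8.5
tool_pos: [562.8, -119.0, 95.7]
eef_rot: [[0.302, 0.953, -0.006], [0.953, -0.302, 0.002], [0.0, -0.006, -1.0]]
contact_force: [-7.4, 4.0, 3.1]
finger_gap: 32.2
```

```bash
python3 s.py
```

```text
t 8.50 p [ 562.8 -119.    95.7] yaw -17.6 F [-7.4  4.   3.1] gap 32.2 q [-19.  35. 104.   0.  41.  -1.]
ang 54.5 r 134.8  yawerr 1.3 Ftan -8.3 Frad -1.4 tilt [-0.006  0.002]
```

Emit:
move_arm --plan '[{"tx": 0, "ty": 0.014, "tz": -0.003, "ax": -0.002, "ay": 0, "az": 0.001}, {"tx": 0.0, "ty": 0.014, "tz": 0, "ax": 0, "ay": 0, "az": -0.003}]'

```text
clock: 8.7
tool_pos: [564.7, -119.7, 95.8]
eef_rot: [[0.294, 0.956, -0.004], [0.956, -0.294, 0.001], [0.0, -0.004, -1.0]]
contact_force: [-6.6, 2.4, 2.7]
finger_gap: 32.0
```

```bash
 python3 -c "K='w10';exec(open('l.py').read())"
```

```text
t 8.70 p [ 564.7 -119.7   95.8] yaw -17.1 F [-6.6  2.4  2.7] gap 32.0 q [-19.  35. 104.   0.  41.  -1.]
ang 55.3 r 134.9  yawerr 1.0 Ftan -7.0 Frad -0.3 tilt [-0.004  0.001]
```

View pics/w10.png

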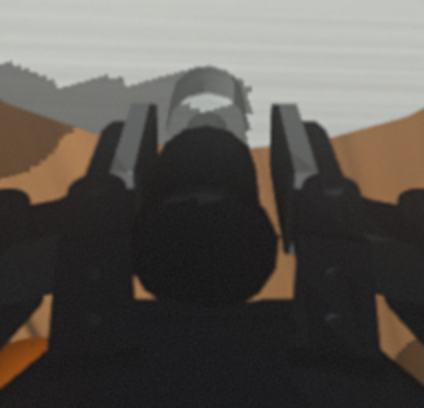

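Still riding. Continue.

Emit:
move_arm --plan '[{"tx": 0, "ty": 0.015, "tz": -0.003, "ax": -0.001, "ay": 0, "az": -0.001}, {"tx": 0.0, "ty": 0.015, "tz": 0, "ax": 0, "ay": 0, "az": -0.003}]'

```text
clock: 8.95
tool_pos: [567.0, -120.5, 95.8]
eef_rot: [[0.279, 0.96, -0.005], [0.96, -0.279, 0.002], [0.0, -0.005, -1.0]]
contact_force: [-6.9, 1.9, 1.4]
finger_gap: 32.0
```

```bash
python3 s.py
```

```text
t 8.95 p [ 567.  -120.5   95.8] yaw -16.2 F [-6.9  1.9  1.4] gap 32.0 q [-19.  35. 103.   0.  42.  -2.]
ang 56.4 r 134.9  yawerr 0.8 Ftan -7.2 Frad 0.2 tilt [-0.005  0.002]
```

Emit:
move_arm --plan '[{"tx": 0, "ty": 0.015, "tz": 0, "ax": 0, "ay": 0, "az": -0.003}, {"tx": 0.0, "ty": 0.015, "tz": 0, "ax": 0, "ay": 0, "az": -0.003}]'

```text
clock: 9.15
tool_pos: [569.1, -121.1, 95.6]
eef_rot: [[0.259, 0.966, -0.009], [0.966, -0.259, 0.003], [0.001, -0.01, -1.0]]
contact_force: [-7.2, 2.9, 3.1]
finger_gap: 31.8
```

```bash
python3 -c "K='w11';exec(open('l.py').read())"
```

```text
t 9.15 p [ 569.1 -121.1   95.6] yaw -15.0 F [-7.2  2.9  3.1] gap 31.8 q [-19.  35. 103.  -0.  42.  -4.]
ang 57.3 r 134.9  yawerr 1.1 Ftan -7.7 Frad -0.8 tilt [-0.009  0.003]
```

View pics/w11.png

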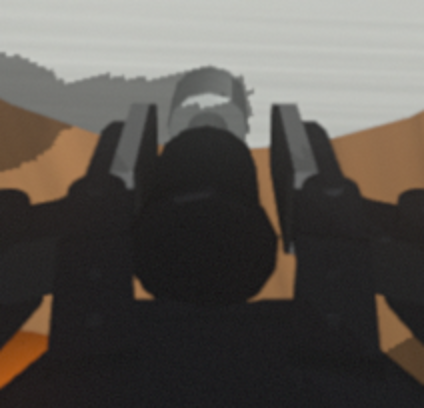

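Emit:
move_arm --plan '[{"tx": 0, "ty": 0.015, "tz": -0.003, "ax": -0.003, "ay": 0, "az": 0}, {"tx": 0.0, "ty": 0.015, "tz": 0, "ax": 0, "ay": 0, "az": -0.003}]'

```text
clock: 9.4
tool_pos: [573.0, -122.3, 96.0]
eef_rot: [[0.247, 0.969, -0.0], [0.969, -0.247, 0.001], [0.001, -0.0, -1.0]]
contact_force: [-0.6, 1.3, -4.7]
finger_gap: 32.1
```

```bash
python3 s.py
```

```text
t 9.40 p [ 573.  -122.3   96. ] yaw -14.3 F [-0.6  1.3 -4.7] gap 32.1 q [-19.  35. 103.   0.  42.  -4.]
ang 59.0 r 135.0  yawerr 0.1 Ftan -0.9 Frad -1.2 tilt [-0.     0.001]
```

Emit:
move_arm --plan '[{"tx": 0, "ty": 0.015, "tz": 0, "ax": 0, "ay": 0, "az": -0.003}, {"tx": 0.0, "ty": 0.015, "tz": 0, "ax": 0, "ay": 0, "az": -0.003}]'

```text
clock: 9.6
tool_pos: [576.6, -123.2, 95.3]
eef_rot: [[0.227, 0.974, -0.002], [0.974, -0.227, 0.001], [0.001, -0.002, -1.0]]
contact_force: [-1.9, 0.3, -5.6]
finger_gap: 32.3
```

```bash
python3 -c "K='w12';exec(open('l.py').read())"
```

```text
t 9.60 p [ 576.6 -123.2   95.3] yaw -13.1 F [-1.9  0.3 -5.6] gap 32.3 q [-18.  36. 102.   0.  42.  -5.]
ang 60.6 r 135.1  yawerr -0.3 Ftan -1.9 Frad 0.1 tilt [-0.002  0.001]
```

View pics/w12.png

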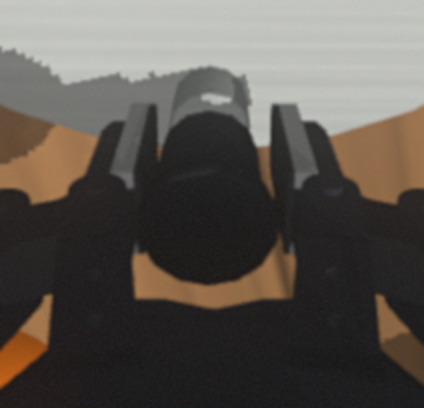

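Emit:
move_arm --plan '[{"tx": 0, "ty": -0.012, "tz": 0, "ax": 0, "ay": 0, "az": 0}, {"tx": 0.0, "ty": 0, "tz": 0, "ax": 0, "ay": 0, "az": 0}, {"tx": 0.0, "ty": 0, "tz": 0, "ax": 0, "ay": 0, "az": 0}]' --jaw 0.2

```text
clock: 9.95
tool_pos: [576.7, -123.5, 96.0]
eef_rot: [[0.226, 0.974, 0.002], [0.974, -0.226, -0.0], [0.0, 0.002, -1.0]]
contact_force: [-0.1, 0.1, -0.1]
finger_gap: 51.0
```

```bash
python3 -c "K='w13';exec(open('l.py').read())"
```

```text
t 9.95 p [ 576.7 -123.5   96. ] yaw -13.1 F [-0.1  0.1 -0.1] gap 51.0 q [-19.  36. 102.   0.  42.  -5.]
ang 60.7 r 135.3  yawerr -0.3 Ftan -0.1 Frad -0.0 tilt [ 0.002 -0.   ]
```

View pics/w13.png

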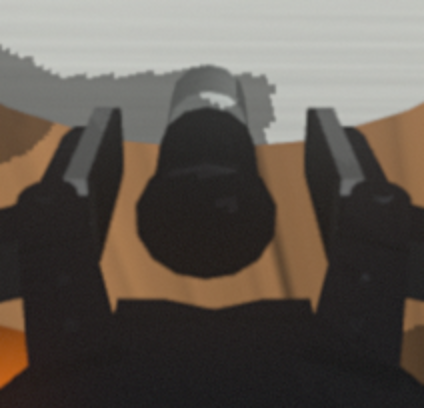

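```bash
cat > k.py <<'E'
from h import *
m=camera_model("wrist")
# cap top circle: measured width 69px, left 218.5 right 287.5, bottom 318 at current pose
for zt in(126,129,131,136):
  best=None
  for ang in np.arange(250,262,.1):
    a=np.radians(ang);c=np.array([606.5+135*np.cos(a),8.5+135*np.sin(a)])
    th=np.linspace(0,2*np.pi,90)
    P=np.r_[[[*(c+16*np.array([np.cos(t),np.sin(t)])),zz] for t in th for zz in (zt,zt-5)]]
    q=proj(m,P);cx=(q[:,0].min()+q[:,0].max())/2
    if best is None or abs(cx-253)<best[0]:best=(abs(cx-253),ang-196.6,q[:,0].min(),q[:,0].max(),q[:,1].max())
  print(zt,np.round(best,1))
E
python3 k.py
```

```text
126 [1.000e-01 6.030e+01 2.164e+02 2.898e+02 3.195e+02]
129 [  0.   60.3 215.4 290.6 324.4]
131 [  0.   60.3 214.8 291.1 327.8]
136 [2.000e-01 6.030e+01 2.131e+02 2.926e+02 3.367e+02]
```

Emit:
move_arm --plan '[{"tx": 0, "ty": 0, "tz": 0, "ax": 0, "ay": 0, "az": 0}, {"tx": 0.0, "ty": 0, "tz": 0, "ax": 0, "ay": 0, "az": 0}, {"tx": 0.0, "ty": 0, "tz": 0, "ax": 0, "ay": 0, "az": 0}]' --jaw 1

```text
clock: 10.3
tool_pos: [576.9, -123.5, 96.5]
eef_rot: [[0.226, 0.974, 0.003], [0.974, -0.226, -0.0], [0.0, 0.003, -1.0]]
contact_force: [0.4, 0.3, 0.3]
finger_gap: 85.4
```

Emit:
move_arm --plan '[{"tx": 0, "ty": 0, "tz": -0.2, "ax": 0, "ay": 0, "az": 0}, {"tx": 0.0, "ty": 0, "tz": -0.3, "ax": 0, "ay": 0, "az": 0}, {"tx": 0.0, "ty": 0, "tz": -0.3, "ax": 0, "ay": 0, "az": 0}, {"tx": 0.0, "ty": 0, "tz": 0, "ax": 0, "ay": 0, "az": 0}]'

```text
clock: 10.7
tool_pos: [576.4, -123.4, 194.8]
eef_rot: [[0.226, 0.974, 0.0], [0.974, -0.226, 0.0], [0.0, -0.0, -1.0]]
contact_force: [0.5, 0.1, -0.7]
finger_gap: 85.4
```

```bash
python3 - <<'E'
from h import *
st()
for n in("wrist","top","scene"):
    im=cv2.cvtColor(get_image(n),cv2.COLOR_RGB2BGR);cv2.imwrite(f"pics/{n}14.png",im)
    if n=="scene":cv2.imwrite("pics/scz14.png",cv2.resize(im[165:290,175:310],None,fx=4.5,fy=4.5,interpolation=2))
E
```

```text
t 10.70 p [ 576.4 -123.4  194.8] yaw -13.1 F [ 0.5  0.1 -0.7] gap 85.4 q [-19.  28.  98.   0.  54.  -5.]
```

View pics/scz14.png

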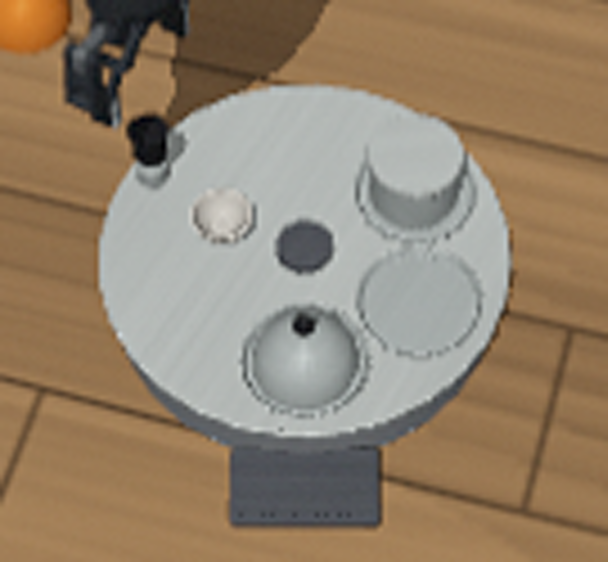

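View pics/wrist14.png

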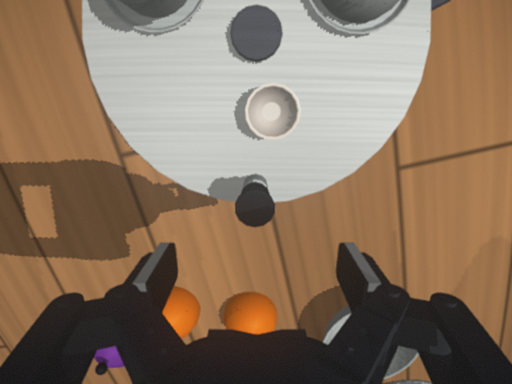

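```bash
python3 - <<'E'
from h import *
def blob(f,x0,y0,x1,y1,th):
    g=cv2.cvtColor(cv2.imread(f),cv2.COLOR_BGR2GRAY)[y0:y1,x0:x1]
    N,L,s,c=cv2.connectedComponentsWithStats((g<th).astype('u1'));i=1+s[1:,4].argmax();return s[i][:5]+[x0,y0,0,0,0]
b=blob("pics/wrist14.png",225,170,285,232,55);print("wrist blob",b)
m=camera_model("wrist");th=np.linspace(0,2*np.pi,90)
for zt in(126,128,130,132,136):
    a=np.radians(196.9+60.2);c=np.array([606.5+135*np.cos(a),8.5+135*np.sin(a)])
    q=proj(m,[[*(c+16*np.array([np.cos(t),np.sin(t)])),z] for t in th for z in(zt,zt-5)]);print(zt,q.min(0).round(1),q.max(0).round(1))
E
```

```text
wrist blob [236 183  38  43 759]
126 [237.4 188. ] [280.  229.6]
128 [237.2 188.8] [280.1 230.7]
130 [237.  189.6] [280.3 231.9]
132 [236.8 190.4] [280.5 233.1]
136 [236.4 192.1] [280.9 235.5]
```

View pics/top14.png

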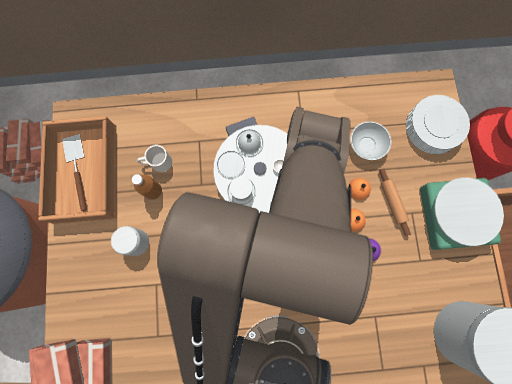

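```bash
python3 - <<'E'
from h import *
def ext(f,x0,y0,x1,y1):
    g=cv2.cvtColor(cv2.imread(f),cv2.COLOR_BGR2HSV)[y0:y1,x0:x1,2]
    N,L,s,c=cv2.connectedComponentsWithStats((g<60).astype('u1'));i=1+s[1:,4].argmax();return c[i]+[x0,y0],s[i]
m=camera_model("scene");
print(ext("pics/scene0.png",230,170,255,192),ext("pics/scene14.png",200,187,216,205))
for d in(0,60.2):
  a=np.radians(196.6+d)
  for l in(0,3,5,10):print(d,l,proj(m,[[606.5+135*np.cos(a),8.5+135*np.sin(a),110+l]]).round(1))
E
```

```text
(array([242.19230769, 179.38461538]), array([ 8,  4,  9, 12, 78], dtype=int32)) (array([207.70512821, 195.58974359]), array([ 3,  4, 10, 11, 78], dtype=int32))
0 0 [[242.  179.7]]
0 3 [[242.  179.2]]
0 5 [[242.  178.8]]
0 10 [[242. 178.]]
60.2 0 [[207.5 196.1]]
60.2 3 [[207.5 195.6]]
60.2 5 [[207.4 195.3]]
60.2 10 [[207.3 194.4]]
```

```bash
python3 -c "
from h import *
st();print(bot.sign_off())"
```

```text
t 10.85 p [ 574.6 -122.9  190.1] yaw -13.1 F [ 0.1  0.5 -1.5] gap 85.3 q [-19.  29.  98.   0.  54.  -5.]
the job is handed in; nothing more can be done
None
```

The plate with the domed cover is now on the customers' side, and the plunger appears fully home in the stop hole at about +60°. I handed the job in at 10.85 s with the gripper open and clear above the knob.

**What I did:** I gripped the knob and lifted it about 16 mm. I turned the disc anticlockwise to about 47° and set the pin down on the ring. Then I opened the fingers slightly and pushed the knob in small steps at about 5–8 N. At about 59–60° the pushing force fell off and the knob dropped. Its cap caught on the fingers for a moment, with a pull of about 5.6 N, and opening the jaws let it go down.

**Last checks:**
- **Plunger height:** the wrist view agrees with the home height to within about 1–2 mm. The scene view agrees too, but it only resolves about 2 mm. I did not test the lock by pushing the disc.
- **Cover:** in the scene view it stands in line with the steel tongue.
- **Other things on the disc:** the tin and the salt bowl are still standing on it.
- **Things around the turntable:** they look unmoved in the camera views.
- **Disagreement:** in the raised wrist view the knob's outline sat a few pixels off my model. It was off on the low side, so it still fits a pin that is home.

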